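# Fit the spring collar and hold the valve spring compressed

## Robot

A 6-joint arm with a two-finger parallel gripper is mounted at the origin on a cart in front of the work surface, level with it; the furniture and walls round the work are solid. World frame = base frame: x ahead of the robot, y to its left, z up, the work surface at z = 0. Lengths are in m, angles in rad, forces in N, time in s.
With the tool pointing down it reaches from about 0.225 to 0.725 m from the base axis. Payload 3.1 kg.
Tool frame: the origin (TCP) lies on the centre line of the jaws, within the pads' length; the fingertips stand 8 mm ahead of it and the grasp point (between the pads) lies 11 mm behind it (tip_reach is the z of the fingertips in the tool frame, in m); z points along the fingers, y is the line along which they close (so a half turn about z gives the same grasp; the last joint's range is limited). The gripper opens to 85 mm and grips with 20 to 120 N. Pads are 22 mm wide; open, the fingers measure 114 mm over their backs; the gripper's body (76 mm by 85 mm) begins 54 mm behind the grasp point. The pads swing forward as they close: fully open they stand 13 mm farther back than shut.
Start: joints at [-1.326, 0.048, 0.099, 1.622, 0, 1.443], TCP at [0.191, -0.489, 0.239] pointing down, gripper open.
Joint ranges: [-2.91, 2.91], [-0.99, 1.94], [-1.21, 1.42], [-2.12, 2.29], [-1.49, 1.47], [-3.14, 3.14]. Speed limits (rad/s): [2.79, 2.79, 3.14, 3.14, 3.14, 3.14].

## Interface

Orientations are given as a unit quaternion [w, x, y, z].
In Python, from plant import read_state, camera, hand_in, tip_reach gives the robot as it stands. The module is installed in compiled form; this text tells all that it offers.
- The arm moves only by the tool play_rows, never from a script. Its argument "motion" is a list that holds one entry, the list of rows, each a list of 5 numbers: the finger opening in cm, from 0 to 8.54, then the shift along the tool's x, y, z in cm, then the turn about the tool's z in degrees. A call has 1 to 12 rows; each row is the pose to reach, as a shift and turn from the pose commanded when the call began, along the tool's axes at that moment; what a row does not reach only later rows make up. A row lasts 1/8 s, in which the tool goes at most 62.5 mm and 10.7 degrees, less where a joint would pass 70% of its speed; a pose out of reach is approached as far as the arm can. A call with a gripper value outside its range is refused whole. The fingers move at their own pace and stop on an object; "newtons" is the grip in N (left out, the last holds). Time passes only in rows, so rows that repeat a pose let the fingers close. It gives the time, the measured TCP pose, the force, the opening and the grip force at its end, in the units of the state.
- read_state(): the state, without advancing time (a new reading comes with each control period).
- camera(name): name is "scene" or "side" or "wrist"; returns a dict with "pixels" (384x512x3 uint8, red, green, blue), "camera_matrix" (3x3 intrinsics, pixels), "position" and "rotation" of the camera in the world. Camera axes: x right, y down, z forward; pixel columns grow to the right and rows downward; lengths in m; the calibration is good to about 2 mm. The wrist camera is an equidistant fisheye: a pixel r from the principal point sees the ray r / f radians off the axis. A picture is of the moment at which its call begins. There is no depth.
- hand_in(): hands the job in; it is judged then, once.
The state is a dict: "clock": time; "joint_pos": joint angles; "joint_velocities": joint speeds; "joint_efforts": joint torques, N m; "ee_pos": TCP position; "eef_rot": TCP orientation; "ft_force": force on the tool from outside, world axes, zero at the start; "ft_torque": the same for the moment, N m; "opening": finger opening in m; "grip_force": force on a finger pad.
Only numpy, scipy, OpenCV 4.12 (cv2) and the standard library are available. Lean on these libraries where they do the work, as an engineer would, in place of code of your own. Each camera call takes 0.05 s, during which the arm holds its last target. There are 200 camera calls.

## Task

Slip the one spring collar whose bore fits the valve stem over the stem, flange down, so that it rests on the spring of the bench compressor; leave the other two collars where they lie. Then bring the compressor's lever down past its first two clicks to the third, down to its stop, which pushes the collar well below the groove of the stem so that a workmate can fit the retaining clip. Finish while still holding the lever down there: it springs back when let go.

Things in the scene. Friction and masses are not known exactly. Their poses are not given: they have to be found in the camera images.
- compressor: blue bench spring compressor, bolted down: base plate 200 x 100 x 12 mm, valve stem and coil spring near its middle, lever hinged at the back. Origin on the table under the plate, z up; -x is its front, toward which the lever comes down; y is parallel to the hinge. Stem axis at local x = -20 mm, y = 0; hinge axis at local x = +80 mm
- mat: thin black rubber mat, 220 x 200 x 3 mm, on which the three collars lie; origin under its centre
- collar_9: steel spring collar with a 9 mm bore, too small for the stem: round flange 38 mm across and 8 mm thick below, hub 28 mm across above, 18 mm high overall, flange down; origin at the centre of its underside, z along the bore
- collar_14: steel spring collar with a 14 mm bore, the one that fits the 12 mm stem: round flange 44 mm across and 8 mm thick below, hub 34 mm across above, 18 mm high overall, flange down, about 90 g; origin at the centre of its underside, z along the bore. Grasp it across the flange
- collar_20: steel spring collar with a 20 mm bore, too loose for the stem: round flange 50 mm across and 8 mm thick below, hub 40 mm across above, 18 mm high overall, flange down; origin at the centre of its underside, z along the bore
- collar_14_top (a point): centre of the top of the 14 mm collar's hub, 18 mm above its origin
- stem_tip (a point): top of the upright steel valve stem (12 mm across, tapered to 6 mm over the last 4 mm), 116.5 mm above the table. Round it, 90 mm above the table, lies the spring seat, 44 mm across, on a coil spring that gives up to 33 mm (5 N to start, 17 N at 30 mm): a resting collar has its underside there
- stem_groove (a point): centre of the retaining groove of the stem, 98 mm above the table; z up. The resting collar hides it; with the lever at the third click the top of the collar is about 20 mm below it
- lever_pivot (a point): centre of the lever's hinge, 79 mm above the table; the hinge axis is the y axis of the compressor, the point's axes are those of the compressor
- lever_angle (a joint): angle of the lever, rad: 0 = rest, upright and leaning back 2 degrees; grows as the lever comes forward and down; 1.536 = lower stop, 4 degrees above level. Clicks: first notch at 1.01, second at 1.26 (the forked arm touches the collar), third from 1.46 to the stop. A weak spring returns it, and below the second click the coil spring too: at the ball, across the arm, about 5 N over the first clicks and 11 N at the stop
- lever: the whole lever: a forked steel arm with two presser feet that straddle the stem, a rod and a black ball grip at its end; origin on its hinge axis, it turns with the lever
- lever_ball (a point): centre of the black ball grip, 34 mm across, at the end of the lever, 180 mm from the hinge axis. At joint value q it lies, from the hinge in the compressor's axes, at x = -0.18 cos(1.606 - q), z = +0.18 sin(1.606 - q): 259 mm above the table at rest, 92 mm at the lower stop. It can be pinched from above, the fingers closing along the compressor's y
Mind the look-alikes: they are no part of the job. What is shaped like the collar_14 but orange is not meant.

How it is judged:
On the way:
1. the 14 mm collar rests on the spring seat round the stem, let go, with the lever still up (horizontal distance between collar_14 and stem_tip below 0.004 m and z of collar_14 in the frame of stem_groove below -0.005 m and angle between collar_14's own z axis and vertical below 0.12 rad and contact force between collar_14 and the fingers below 0.2 N and value of joint lever_angle below 0.5 rad), for 0.2 s.
At the end, for the whole second after the job is handed in: The program ends with the fingers pushing on the lever (over 3 N), the lever at the third click (joint over 1.44 rad), the 14 mm collar upright (0.15 rad) round the stem (within 4 mm) and its top at least 8 mm below the groove (value of joint lever_angle above 1.44 rad and contact force between the fingers and lever above 3 N and z of collar_14_top in the frame of stem_groove below -0.008 m and horizontal distance between collar_14 and stem_tip below 0.004 m and angle between collar_14's own z axis and vertical below 0.15 rad); the arm keeps its last pose, push and grip.
It fails at once if a wrong collar is moved (distance of any of collar_9, collar_20 from where it was at the start of the episode above 0.03 m).
It also fails if it takes over 51 s, if anything falls off the work surface, if the arm or the gripper's body presses on something with over 40 N, if the wrist force passes 120 N, or if a joint passes its speed limit or range.

## Working session

There is one attempt and no reset: what is moved stays moved. The work goes in short steps, Python scripts to look and compute and a tool call to move; the robot and the scene stay as the last step left them, time stands still between calls to the robot, and variables do not carry over. Pictures are saved under pics/ and viewed, at most 10 in all, crops included, and the job is handed in when it is done.

Besides the shell and the picture viewer there is one more tool, called by a JSON object that holds its "api" and its "payload". play_rows: Moves the arm, as the interface text tells. Its arguments: {"type":"object","properties":{"motion":{"type":"array","items":{"type":"array","items":{"type":"array","items":{"type":"number"}}}},"newtons":{"type":"number"}},"required":["motion"]}

```bash
mkdir -p pics
cat > h.py <<'E'
import numpy as np, cv2, json
from plant import *
def snap(name,fn):
    c=camera(name); cv2.imwrite('pics/'+fn+'.png',c['pixels'][:,:,::-1])
    np.savez('pics/'+fn+'.npz',**c); return c
def load(fn): return dict(np.load('pics/'+fn+'.npz'))
def ray(c,u,v,fish=False):
    K=c['camera_matrix']; x=(u-K[0,2])/K[0,0]; y=(v-K[1,2])/K[1,1]
    if fish:
        r=np.hypot(x,y); d=np.array([np.sin(r)*x/max(r,1e-9),np.sin(r)*y/max(r,1e-9),np.cos(r)])
    else: d=np.array([x,y,1.])
    R=np.array(c['rotation']); return R@d/np.linalg.norm(d)
def atz(c,u,v,z,fish=False):
    d=ray(c,u,v,fish); p=np.array(c['position']); return p+d*(z-p[2])/d[2]
def proj(c,P):
    q=np.array(c['rotation']).T@(np.array(P)-c['position']); K=c['camera_matrix']
    return (K@(q/q[2]))[:2]
E
python3 - <<'E'
from h import *
a=snap('scene','s1'); b=snap('side','d1')
for c in(a,b): print(c['position'],c['rotation'],c['camera_matrix'])
print(read_state(),tip_reach)
E
```

```text
[-0.25872723  0.55156126  0.63088292] [ 0.23313009 -0.34732318  0.76715304 -0.48630566] [[443.11027373   0.         257.74482628]
 [  0.         443.11027373 190.06378053]
 [  0.           0.           1.        ]]
[ 0.54594625 -0.90544738  0.74554578] [-0.45578817  0.89007023  0.00312733 -0.00472791] [[454.53446348   0.         260.93972501]
 [  0.         454.53446348 193.1494527 ]
 [  0.           0.           1.        ]]
{'clock': 0.1, 'joint_pos': array([-1.32580949e+00,  4.86568812e-02,  9.77399034e-02,  1.62201564e+00,
        1.40647970e-05,  1.44298745e+00]), 'joint_velocities': array([-1.99815776e-04, -1.40705513e-03,  3.27999647e-03,  5.10723237e-05,
        1.32551584e-04, -7.67941755e-06]), 'joint_efforts': array([ 3.72374037e-03, -3.39851546e+01,  3.20935464e+01,  1.57882663e-02,
        3.09505663e-05, -2.68981807e-06]), 'ee_pos': array([ 0.19107039, -0.48841045,  0.23823719]), 'eef_rot': array([-1.06672576e-03,  9.82677601e-01,  1.85320242e-01, -5.55255045e-05]), 'ft_force': array([-0.37194831,  0.22480853,  0.39837964]), 'ft_torque': array([0.05253967, 0.01561051, 0.0178668 ]), 'grip_force': 0.0, 'opening': 0.08536496365224781} 0.008
```

View pics/s1.png

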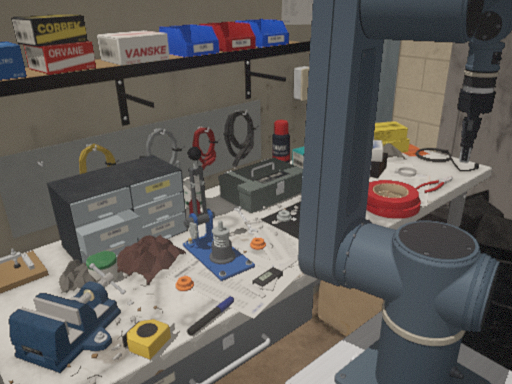

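View pics/d1.png

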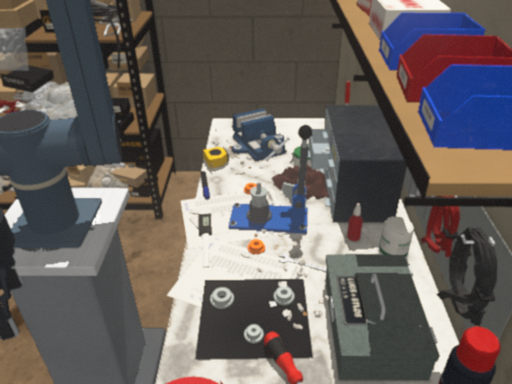

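The side view shows three steel collars on the black mat at about (221,296), (284,295) and (254,333). Two orange decoys are off the mat at (250,187) and (256,246). The compressor is at about (270,215), with its ball at (306,131). I'll enlarge this area to size the collars.

```bash
sed -i "s/^import numpy.*/&\nfrom scipy.spatial.transform import Rotation as Ro/; s/    np.savez/    q=np.array(c['rotation']); c['rotation']=Ro.from_quat(q,scalar_first=True).as_matrix() if q.size==4 else q\n&/" h.py
python3 - <<'E'
from h import *
im=cv2.imread('pics/d1.png')
cv2.imwrite('pics/d1c.png',cv2.resize(im[262:362,195:315],None,fx=6,fy=6,interpolation=cv2.INTER_CUBIC)[:600])
cv2.imwrite('pics/d1b.png',cv2.resize(im[120:240,220:320],None,fx=5,fy=5,interpolation=cv2.INTER_CUBIC))
c=load('d1'); c['rotation']=Ro.from_quat(c['rotation'],scalar_first=True).as_matrix(); np.savez('pics/d1.npz',**c)
s=load('s1'); s['rotation']=Ro.from_quat(s['rotation'],scalar_first=True).as_matrix(); np.savez('pics/s1.npz',**s)
for p in [(221,296),(284,295),(254,333)]: print(atz(c,*p,.012))
E
```

```text
[ 0.45148262 -0.25730763  0.012     ]
[ 0.58397931 -0.25391     0.012     ]
[ 0.52294947 -0.35016527  0.012     ]
```

View pics/d1c.png

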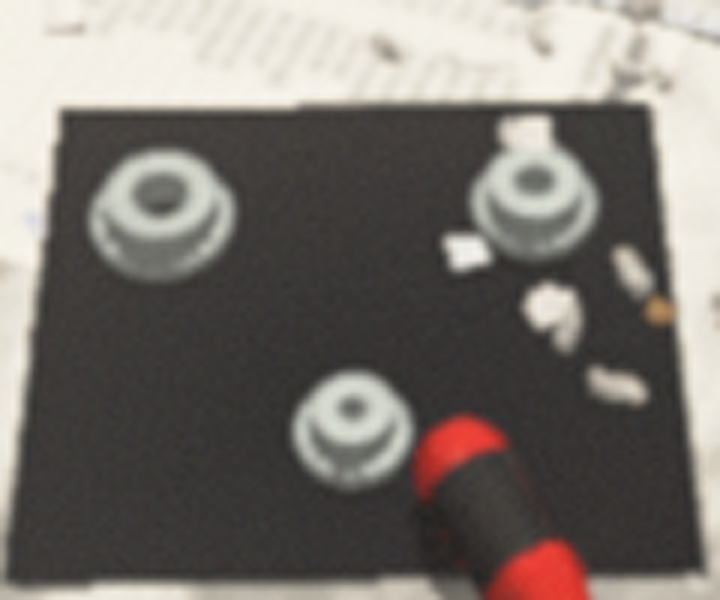

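View pics/d1b.png

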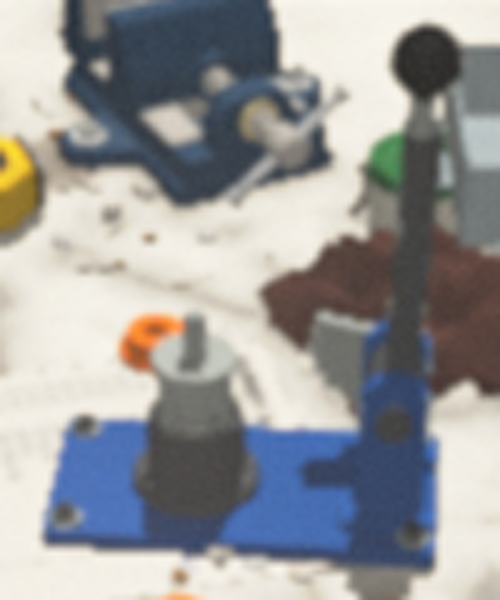

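Candidates: steel at (221,296) is 24 px wide, at (284,295) 21 px, at (254,333) 20 px though nearer. That ratio matches 50:44:38 mm, so the 14 mm collar is the right one at (284,295), which the enlarged crop confirms. The orange ones at (250,187) and (256,246) are decoys. The compressor crop shows the stem tip at (259,183) and the ball at (305,132).

Run:
```python
from h import *
c=load('d1'); f=lambda x,y:(220+x/5-.4,120+y/5-.4); g=lambda x,y:(195+x/6-.4,262+y/6-.4)
for n,p,z in [('hub14',g(534,182),.021),('flL',g(471,205),.011),('flR',g(598,205),.011),('f9L',g(292,430),.011),('f9R',g(414,430),.011),('f20L',g(88,215),.011),('f20R',g(236,215),.011)]: print(n,atz(c,*p,z))
for n,p,z in [('tip',f(195,318),.1165),('ball',f(426,60),.259),('bl',f(62,420),.012),('fl',f(45,543),.012),('br',f(437,438),.012),('fr',f(433,568),.012),('seat',f(193,358),.09)]: print(n,atz(c,*p,z))
s=load('s1')
tip=atz(c,*f(195,318),.1165); ball=atz(c,*f(426,60),.259)
print(proj(s,tip),proj(s,ball),proj(s,atz(c,*g(534,182),.021)))
im=cv2.imread('pics/s1.png')
cv2.imwrite('pics/s1c.png',cv2.resize(im[140:290,170:310],None,fx=4,fy=4,interpolation=cv2.INTER_CUBIC))
```

```text
hub14 [ 0.58293733 -0.25352492  0.021     ]
flL [ 0.5610315  -0.25524108  0.011     ]
flR [ 0.60555929 -0.25502061  0.011     ]
f9L [ 0.5021411  -0.35014515  0.011     ]
f9R [ 0.54152187 -0.34992194  0.011     ]
f20L [ 0.42703038 -0.26046116  0.011     ]
f20R [ 0.47882291 -0.26020293  0.011     ]
tip [0.5276949  0.00932726 0.1165    ]
ball [0.63304041 0.00740178 0.259     ]
bl [0.45479245 0.06479561 0.012     ]
fl [ 0.45256917 -0.03700031  0.012     ]
br [0.65427439 0.04950913 0.012     ]
fr [ 0.64473162 -0.0553639   0.012     ]
seat [0.52642543 0.01282023 0.09      ]
[221.16406656 219.38573683] [193.35916416 153.27196616] [283.63681745 212.40620451]
```

View pics/s1c.png

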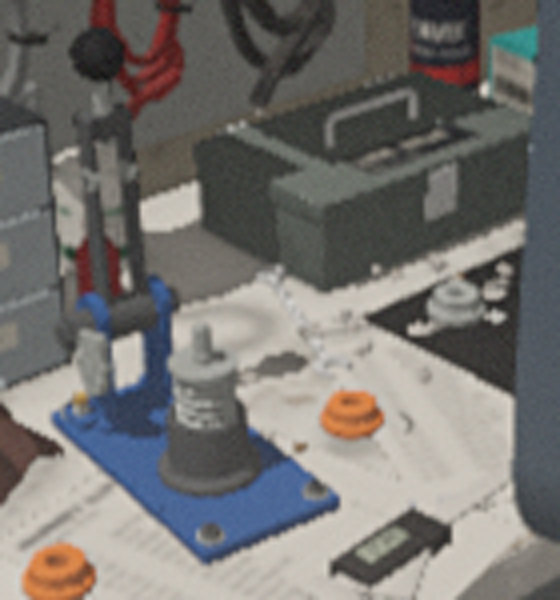

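The scene crop shows the tip at (220,221.6) and the ball at (194,153), both within about 2 px of the projections from the side view. Next I'll triangulate and check the clearances to the shelf and cabinet.

Run:
```python
from h import *
c=load('d1');s=load('s1')
def tri(p,q):
    A=[];b=[]
    for cam,u in((c,p),(s,q)):
        d=ray(cam,*u);M=np.eye(3)-np.outer(d,d);A.append(M);b.append(M@cam['position'])
    return np.linalg.lstsq(np.vstack(A),np.hstack(b),rcond=None)[0]
f=lambda x,y:(220+x/5-.4,120+y/5-.4); k=lambda x,y:(170+x/4-.4,140+y/4-.4)
print('tip',tri(f(195,318),k(202,328)),'ball',tri(f(426,60),k(97,54)))
for n,p in [('plate front-right(scene)',k(338,502)),('fl',k(205,562)),('back',k(52,420))]: print(n,atz(s,*p,.012))
# shelf lower front edge
n1=np.cross(ray(c,345,20),ray(c,427,195)); n2=np.cross(ray(s,0,92),ray(s,300,45)); d=np.cross(n1,n2);d/=np.linalg.norm(d)
p=np.linalg.lstsq(np.vstack([n1,n2,d]),[n1@c['position'],n2@s['position'],0],rcond=None)[0]; print('shelf',p,d)
print('cab foot',atz(c,333,205,0),'toolbox top tri',tri((326,255),k(197,140)),tri((330,375),k(520,160)))
w=camera('wrist'); print(w['position'],w['rotation'],w['camera_matrix'])
q=np.array([.583,-.255,0])-read_state()['ee_pos']; R=Ro.from_quat(read_state()['eef_rot'],scalar_first=True).as_matrix(); print(R.T@q)
```

```text
tip [0.52712836 0.01386048 0.11277236] ball [0.63281768 0.00624752 0.25940143]
plate front-right(scene) [ 0.44356455 -0.02147967  0.012     ]
fl [0.44894158 0.07503894 0.012     ]
back [0.64374706 0.05781667 0.012     ]
shelf [ 0.72315598 -0.00730511  0.45964289] [-0.02232208 -0.99956581  0.01923322]
cab foot [0.72700423 0.07507846 0.        ] toolbox top tri [ 0.70784625 -0.16301771  0.09551443] [ 0.67317442 -0.43704759  0.03330819]
[ 0.25751483 -0.46181526  0.37350148] [ 0.11629066  0.81743035 -0.55831955 -0.08101475] [[297.31863964   0.         250.63776119]
 [  0.         297.31863964 191.23595822]
 [  0.           0.           1.        ]]
[ 0.44996315 -0.07427491  0.23863078]
```

{"api": "play_rows", "payload": {"motion": [[[8.5,3.7,-0.6,0,-10.5],[8.5,7.5,-1.2,0,-21],[8.5,11.2,-1.8,0,-31.5],[8.5,15,-2.5,0,-42],[8.5,18.7,-3.1,0,-52.5],[8.5,22.5,-3.7,0,-63],[8.5,26.2,-4.3,0,-73.5],[8.5,30,-4.9,0,-84],[8.5,33.7,-5.5,0,-94.5],[8.5,37.5,-6.2,0,-105],[8.5,41.2,-6.8,0,-115.5],[8.5,45,-7.4,0,-126]]]}}

```text
clock: 1.65
ee_pos: [0.5842, -0.2553, 0.2387]
eef_rot: [-0.0, 0.278, 0.961, 0.0]
ft_force: [0.2, -0.7, -0.1]
opening: 0.085
grip_force: 0.0
```

{"api": "play_rows", "payload": {"motion": [[[7,0,0,3,-10],[6.5,0,0,7,-20],[6.5,0,0,11,-28.6],[6.5,0,0,13,-28.6],[6.5,0,0,13,-28.6]]]}}

```text
clock: 2.28
ee_pos: [0.5813, -0.255, 0.1059]
eef_rot: [-0.003, 0.035, 0.999, 0.002]
ft_force: [0.2, 0.7, 0.4]
opening: 0.0649
grip_force: 0.0
```

Run:
```python
from h import *
w=snap('wrist','w1'); s=read_state(); R=Ro.from_quat(s['eef_rot'],scalar_first=True)
print(s['clock'],s['ee_pos'],R.as_matrix()[:,0],s['joint_pos'],s['opening'])
im=cv2.imread('pics/w1.png'); cv2.imwrite('pics/w1b.png',cv2.resize(im,(800,600),interpolation=cv2.INTER_CUBIC))
```

```text
2.325 [ 0.5825332  -0.25565219  0.10810182] [-0.99750488  0.07055309  0.00250391] [-5.18924570e-01  3.49501481e-01  1.85797622e-01  1.40988502e+00
  2.92527895e-05 -4.48311085e-01] 0.06502836010577476
```

View pics/w1b.png

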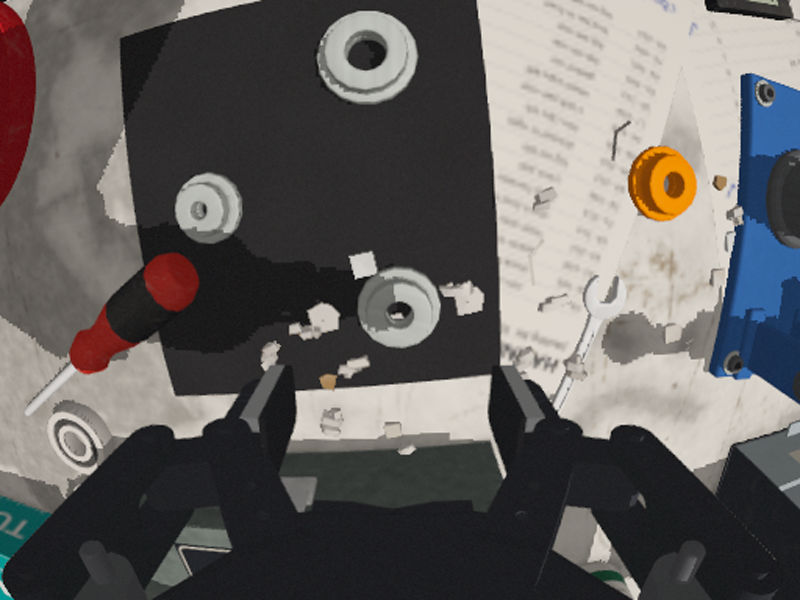

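The wrist view shows the 14 mm collar between the approaching fingers at (399,309) of 800. The 9 mm collar is at (208,208), the 20 mm at (368,57), and an orange decoy at (663,184).

Run:
```python
from h import *
w=load('w1'); s=read_state(); R=Ro.from_quat(s['eef_rot'],scalar_first=True).as_matrix()
for n,x,y,z in [('bore',398,311,.021),('flange',399.5,309,.009),('c9bore',199,211,.021),('c20bore',367,51,.021)]:
    P=atz(w,x*.64,y*.64,z,True); print(n,P, 'tool cm',100*R.T@(P-s['ee_pos']))
print(s['ee_pos'])
```

```text
bore [ 0.58032789 -0.25054696  0.021     ] tool cm [0.23419005 0.48291735 8.71139983]
flange [ 0.58307021 -0.24974665  0.009     ] tool cm [-0.03671589  0.58061387  9.91084701]
c9bore [ 0.52115563 -0.34630269  0.021     ] tool cm [ 5.46106545 -9.48628125  8.71215779]
c20bore [ 0.45262082 -0.25614911  0.021     ] tool cm [12.93350848 -0.97695467  8.74139231]
[ 0.5825332  -0.25565219  0.10810182]
```

{"api": "play_rows", "payload": {"motion": [[[6.5,0,0.3,3,0],[6.5,0,0.3,6.5,0],[6.5,0,0.3,9,0],[6.5,0,0.3,9.65,0],[6.5,0,0.3,9.65,0],[4,0,0.3,9.65,0],[3.5,0,0.3,9.65,0],[3.5,0,0.3,9.65,0],[3.5,0,0.3,9.65,0]]], "newtons": 30}}

```text
clock: 3.45
ee_pos: [0.5851, -0.2538, 0.0155]
eef_rot: [0.002, 0.035, 0.999, -0.001]
ft_force: [-0.4, 1.3, 5.2]
opening: 0.0401
grip_force: 29.9
```

Run:
```python
from h import *
s=read_state();print(s)
```

```text
{'clock': 3.45, 'joint_pos': array([-5.14494826e-01,  3.95688499e-01,  5.74215353e-02,  1.22837110e+00,
        4.29201264e-04, -4.44090116e-01]), 'joint_velocities': array([ 0.00177321, -0.00010762,  0.00123299,  0.00101735,  0.00035764,
       -0.00035854]), 'joint_efforts': array([-4.32156315e-01, -4.20050776e+01,  2.84264946e+01, -4.29030061e-01,
       -2.01444863e-01, -9.89884516e-03]), 'ee_pos': array([ 0.58514031, -0.25376484,  0.01549895]), 'eef_rot': array([ 1.94381869e-03,  3.51945624e-02,  9.99378294e-01, -7.68374001e-04]), 'ft_force': array([-0.37032659,  1.33895525,  5.17673569]), 'ft_torque': array([0.17565681, 0.09942861, 0.04635453]), 'grip_force': 29.929085122566903, 'opening': 0.04013439717903453}
```

Run:
```python
from h import *
w=snap('wrist','w2')
im=cv2.imread('pics/w2.png'); cv2.imwrite('pics/w2b.png',cv2.resize(im[180:340,140:370],None,fx=3.4,fy=3.4,interpolation=cv2.INTER_CUBIC))
```

```text
(no output)
```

View pics/w2b.png

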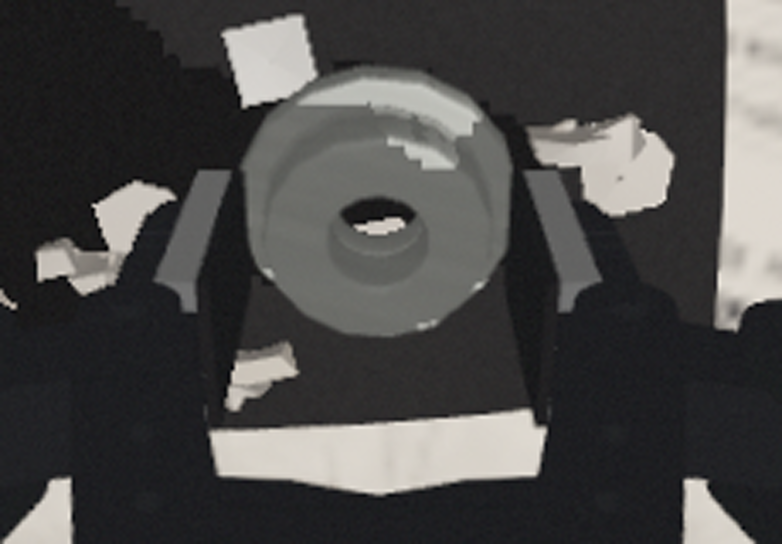

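{"api": "play_rows", "payload": {"motion": [[[3.5,0,0,-1,0],[3.5,0,0,-4,0],[3.5,0,0,-9,0],[3.5,0,0,-14,0],[3.5,0,0,-14,0],[3.5,0,0,-14,0]]]}}

```text
clock: 4.25
ee_pos: [0.5834, -0.2531, 0.1526]
eef_rot: [-0.0, 0.035, 0.999, -0.0]
ft_force: [0.0, 0.5, -1.6]
opening: 0.0397
grip_force: 30.5
```

Run:
```python
from h import *
w=snap('wrist','w3'); c=snap('side','d3'); s=read_state(); print(s['ee_pos'],s['eef_rot'],s['opening'],s['grip_force'])
a=cv2.resize(cv2.imread('pics/w3.png')[180:340,140:370],(575,400),interpolation=cv2.INTER_CUBIC)
u,v=proj(c,s['ee_pos']).astype(int); print(u,v)
b=cv2.resize(cv2.imread('pics/d3.png')[v-40:v+40,u-22:u+23],(225,400),interpolation=cv2.INTER_CUBIC)
cv2.imwrite('pics/m3.png',np.hstack([a,b]))
```

```text
[ 0.58234233 -0.25253708  0.15044085] [-1.89063057e-03  3.52873368e-02  9.99374994e-01  9.22028245e-04] 0.03971333019501545 30.542421819736774
284 245
```

View pics/m3.png

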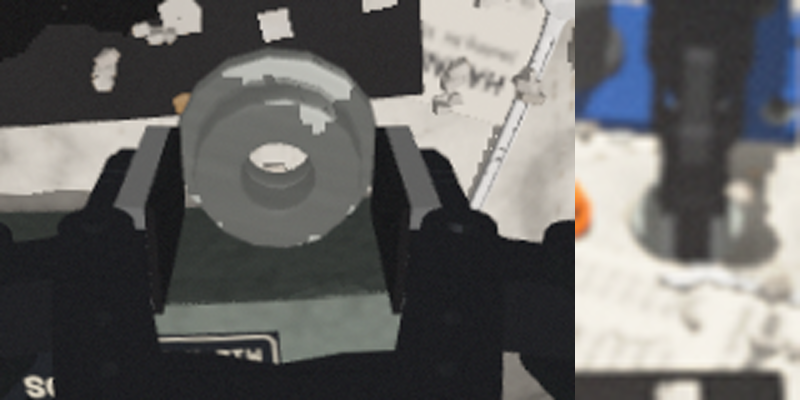

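Run:
```python
from h import *
from scipy.optimize import least_squares
w=load('w3'); ee=np.array([0.58234233,-0.25253708,0.15044085]);R=Ro.from_quat([-1.89e-3,.0352874,.999375,9.22e-4],scalar_first=True).as_matrix()
print('cam in tool',R.T@(w['position']-ee),R.T@w['rotation'][:,2])
Rw=w['rotation'];K=w['camera_matrix']
def pf(P):
    q=(P-w['position'])@Rw; r=np.hypot(q[:,0],q[:,1]);t=np.arctan2(r,q[:,2])
    u=np.c_[q[:,0]/r*t,q[:,1]/r*t]*K[0,0]+K[:2,2]; return (u-[140,180])*2.5
a=np.linspace(0,2*np.pi,180); ci=lambda r,z:np.c_[r*np.cos(a),r*np.sin(a),0*a+z]
# collar frame: axis = -tool z
def feats(p):
    T=Ro.from_euler('y',p[3]).as_matrix()
    M=lambda X:(np.c_[X[:,0],-X[:,1],-X[:,2]]@T.T+[p[0],p[1],p[2]])@R.T+ee
    S=np.vstack([pf(M(ci(.022,0))),pf(M(ci(.022,.008))),pf(M(ci(.017,.018)))])
    B=pf(M(ci(.007,.018)))
    return np.array([S[:,0].min(),S[:,0].max(),S[:,1].min(),S[:,1].max(),B[:,0].min(),B[:,0].max(),B[:,1].min(),B[:,1].mean()])
obs=np.array([181,375,50,247,241,315,141,170])
r=least_squares(lambda p:(feats(p)-obs),[0,0,.01,0],x_scale=[.01,.01,.01,.1])
print(r.x,np.degrees(r.x[3]),r.fun.round(1))
r=least_squares(lambda p:(feats([*p,0])-obs),[0,0,.01]);print(r.x,r.fun.round(1))
```

```text
cam in tool [ 0.07095325  0.00058927 -0.13718679] [-0.28408807 -0.00149031  0.95879703]
[-0.00324165  0.00064353  0.01825691 -0.13189312] -7.556919084507652 [-2.3  2.3  1.5 -1.2  3.3 -3.3 -1.4  1.1]
[-0.00186823  0.00064392  0.01912873] [-2.   2.  -2.4 -4.9  3.5 -3.5  3.1  3.7]
```

The collar is held and clear of the mat, roughly upright. I'll move beside the stem to measure its tip with the same wrist camera.

{"api": "play_rows", "payload": {"motion": [[[3.5,1,2,-1.5,0],[3.5,2.5,6,-2,0],[3.5,4,10,-2,0],[3.5,5.5,14,-2,0],[3.5,6.5,16.5,-2,0],[3.5,6.9,17.4,-2,0],[3.5,6.9,17.4,-2,0],[3.5,6.9,17.4,-2,0]]]}}

```text
clock: 5.35
ee_pos: [0.5272, -0.0757, 0.1723]
eef_rot: [-0.0, 0.036, 0.999, -0.0]
ft_force: [0.5, -0.3, -1.1]
opening: 0.0404
grip_force: 30.6
```

Run:
```python
from h import *
w=snap('wrist','w4'); s=read_state(); print(s['clock'],s['ee_pos'],s['eef_rot'],s['opening'],s['grip_force'])
cv2.imwrite('pics/w4b.png',cv2.resize(cv2.imread('pics/w4.png')[150:310,180:440],None,fx=3,fy=3,interpolation=cv2.INTER_CUBIC))
```

```text
5.4 [ 0.52723122 -0.07574507  0.17243438] [-1.47063818e-04  3.59197966e-02  9.99354652e-01 -1.60625778e-04] 0.04013073949780504 30.585776957304915
```

View pics/w4b.png

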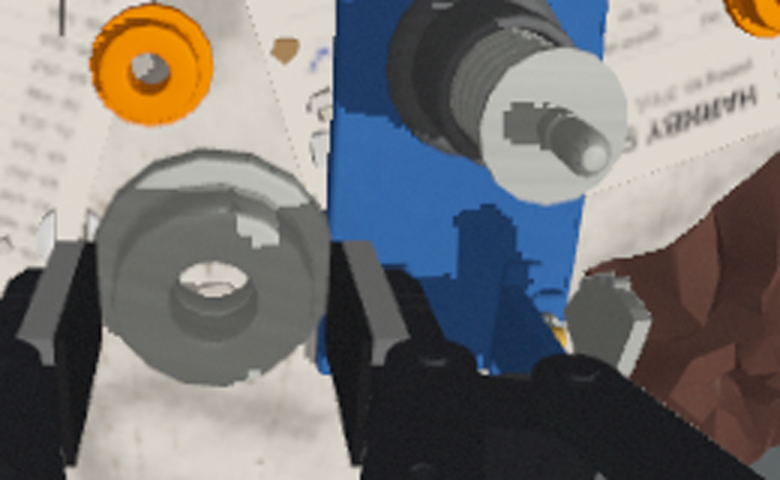

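The crop shows the stem tip at (596,158), the seat centre at (553,126) and the held collar's bore rim at about (213,290).

Run:
```python
from h import *
from scipy.optimize import least_squares
w=load('w4'); ee=np.array([0.52723122,-0.07574507,0.17243438]);R=Ro.from_quat([-1.47e-4,.03592,.9993547,-1.6e-4],scalar_first=True).as_matrix()
for n,x,y,z in [('tip',596,158,.1165),('seat',553,126,.09)]:
    P=atz(w,x/3+179.7,y/3+149.7,z,True);print(n,P,'tool cm',100*R.T@(P-ee))
Rw=w['rotation'];K=w['camera_matrix']
def pf(P):
    q=(P-w['position'])@Rw; r=np.hypot(q[:,0],q[:,1]);t=np.arctan2(r,q[:,2])
    return (np.c_[q[:,0]/r*t,q[:,1]/r*t]*K[0,0]+K[:2,2]-[179.7,149.7])*3
a=np.linspace(0,2*np.pi,180); ci=lambda r,z:np.c_[r*np.cos(a),r*np.sin(a),0*a+z]
def feats(p):
    T=Ro.from_euler('y',p[3]).as_matrix()
    M=lambda X:(np.c_[X[:,0],-X[:,1],-X[:,2]]@T.T+[p[0],p[1],p[2]])@R.T+ee
    S=np.vstack([pf(M(ci(.022,0))),pf(M(ci(.022,.008))),pf(M(ci(.017,.018)))])
    B=pf(M(ci(.007,.018)));C=pf(M(ci(.007,0)))
    return np.array([S[:,0].min(),S[:,0].max(),S[:,1].min(),S[:,1].max(),B[:,0].min(),B[:,0].max(),B[:,1].min(),B[:,1].max(),C[:,1].max()])
obs=np.array([97,330,149,386,168,258,262,318,298])
for t in(None,0):
    r=least_squares(lambda p:(feats(p if t is None else [*p,0])-obs),[0,0,.01,0] if t is None else [0,0,.01],x_scale=[.01,.01,.01,.1] if t is None else 1.)
    print(r.x.round(4),r.fun.round(1))
```

```text
tip [0.52658395 0.01780603 0.1165    ] tool cm [0.73461893 9.32816923 5.59056432]
seat [0.52622757 0.01645083 0.09      ] tool cm [0.75968698 9.1913164  8.24061686]
[-0.0025  0.001   0.0226 -0.1546] [-1.5  0.9  2.4 -3.3  5.3 -4.8 -8.7 10.8 -1.2]
[-0.0012  0.001   0.0229] [-1.5  0.9 -0.6 -6.4  5.5 -4.9  0.8 15.  -9.9]
```

{"api": "play_rows", "payload": {"motion": [[[3.5,0.3,3,-0.5,0],[3.5,0.6,6,-0.5,0],[3.5,0.9,8.5,-0.5,0],[3.5,0.9,9.15,-0.5,0],[3.5,0.9,9.15,0,0],[3.5,0.9,9.15,2,0],[3.5,0.9,9.15,3,0],[3.5,0.9,9.15,3.4,0],[3.5,0.9,9.15,3.4,0]]]}}

```text
clock: 6.52
ee_pos: [0.5244, 0.0168, 0.1387]
eef_rot: [-0.0, 0.036, 0.999, -0.0]
ft_force: [-0.2, -0.5, -0.9]
opening: 0.0398
grip_force: 30.6
```

{"api": "play_rows", "payload": {"motion": [[[3.5,0,0,0.2,0],[3.5,0,0,0.4,0],[3.5,0,0,0.6,0],[3.5,0,0,0.8,0],[3.5,0,0,0.8,0]]]}}

```text
clock: 7.15
ee_pos: [0.5242, 0.0173, 0.1305]
eef_rot: [-0.0, 0.035, 0.999, 0.0]
ft_force: [0.5, 0.3, -0.7]
opening: 0.0399
grip_force: 30.6
```

{"api": "play_rows", "payload": {"motion": [[[3.5,0,0,0.2,0],[3.5,0,0,0.4,0],[3.5,0,0,0.6,0],[3.5,0,0,0.6,0]]]}}

```text
clock: 7.65
ee_pos: [0.5255, 0.0171, 0.1269]
eef_rot: [0.002, 0.035, 0.999, -0.0]
ft_force: [0.1, -0.7, 0.6]
opening: 0.0401
grip_force: 31.3
```

{"api": "play_rows", "payload": {"motion": [[[3.5,0,0,0.15,0],[3.5,0,0,0.3,0],[3.5,0,0,0.3,0]]]}}

```text
clock: 8.02
ee_pos: [0.5275, 0.0166, 0.1232]
eef_rot: [0.004, 0.035, 0.999, -0.001]
ft_force: [5.8, -1.4, 2.4]
opening: 0.04
grip_force: 30.6
```

Run:
```python
from h import *
w=snap('wrist','w5'); c=snap('side','d5');sc=snap('scene','s5'); s=read_state(); print(s['clock'],s['ee_pos'],s['ft_force'],s['ft_torque'])
a=cv2.resize(cv2.imread('pics/w5.png')[190:310,180:320],(466,400),interpolation=cv2.INTER_CUBIC)
u,v=proj(c,s['ee_pos']).astype(int)
b=cv2.resize(cv2.imread('pics/d5.png')[v-30:v+35,u-27:u+27],(332,400),interpolation=cv2.INTER_CUBIC)
u,v=proj(sc,s['ee_pos']).astype(int)
d=cv2.resize(cv2.imread('pics/s5.png')[v-20:v+20,u-40:u+40],(400,200),interpolation=cv2.INTER_CUBIC)
o=np.zeros((600,800,3),np.uint8);o[:400,:466]=a;o[:400,466:798]=b;o[400:,:400]=d
cv2.imwrite('pics/m5.png',o)
```

```text
8.175 [0.52759689 0.01654146 0.12298174] [ 5.27088005 -0.51956767  1.7509001 ] [-0.31617986 -1.31980474  0.0127604 ]
```

View pics/m5.png

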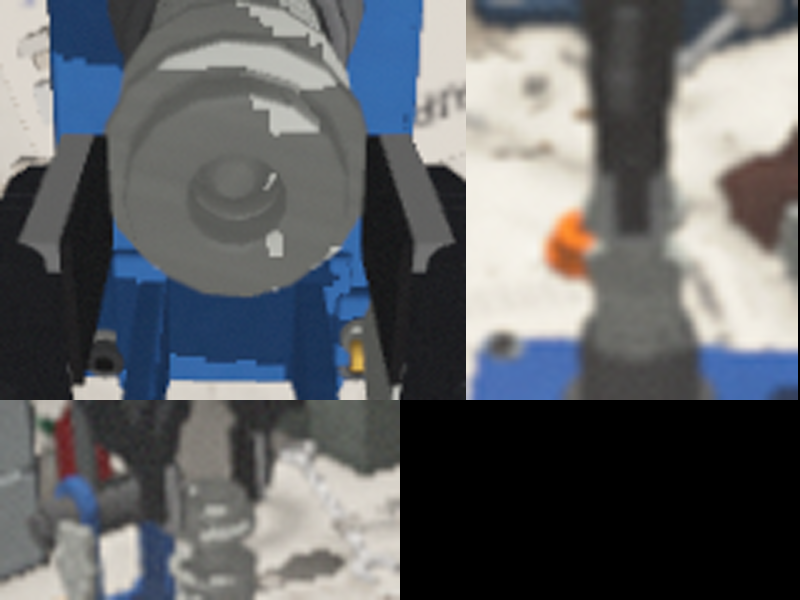

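The stem tip is visible inside the bore at (238,180), so the collar is on the taper. It is being pushed toward +x, so I'll shift that way and continue down.

{"api": "play_rows", "payload": {"motion": [[[3.5,-0.2,0,-0.1,0],[3.5,-0.4,0,-0.1,0],[3.5,-0.4,0,0,0],[3.5,-0.4,0,0,0]]]}}

```text
clock: 8.68
ee_pos: [0.5283, 0.0168, 0.1213]
eef_rot: [-0.0, 0.035, 0.999, -0.0]
ft_force: [2.5, -2.3, -0.5]
opening: 0.0404
grip_force: 30.7
```

{"api": "play_rows", "payload": {"motion": [[[3.5,0,0,0.2,0],[3.5,0,0,0.4,0],[3.5,0,0,0.6,0],[3.5,0,0,0.6,0]]]}}

```text
clock: 9.18
ee_pos: [0.5285, 0.0168, 0.1156]
eef_rot: [0.0, 0.035, 0.999, -0.0]
ft_force: [3.0, -3.0, 0.2]
opening: 0.04
grip_force: 30.9
```

{"api": "play_rows", "payload": {"motion": [[[3.5,-0.1,-0.15,0.2,0],[3.5,-0.15,-0.15,0.4,0],[3.5,-0.15,-0.15,0.6,0],[3.5,-0.15,-0.15,0.6,0]]]}}

```text
clock: 9.68
ee_pos: [0.5289, 0.0155, 0.1089]
eef_rot: [-0.001, 0.035, 0.999, 0.0]
ft_force: [0.4, -0.7, 0.1]
opening: 0.0398
grip_force: 30.6
```

{"api": "play_rows", "payload": {"motion": [[[3.5,0,0,0.2,0],[3.5,0,0,0.4,0],[3.5,0,0,0.6,0],[3.5,0,0,0.6,0]]]}}

```text
clock: 10.18
ee_pos: [0.5296, 0.0153, 0.1035]
eef_rot: [-0.0, 0.035, 0.999, 0.0]
ft_force: [-0.2, 0.9, -2.1]
opening: 0.0401
grip_force: 30.6
```

{"api": "play_rows", "payload": {"motion": [[[3.5,0,0,0.15,0],[3.5,0,0,0.3,0],[3.5,0,0,0.4,0],[3.5,0,0,0.4,0]]]}}

```text
clock: 10.68
ee_pos: [0.53, 0.0153, 0.1004]
eef_rot: [0.0, 0.035, 0.999, -0.0]
ft_force: [-0.9, -0.5, 3.9]
opening: 0.04
grip_force: 32.0
```

{"api": "play_rows", "payload": {"motion": [[[4.2,0,0,-0.05,0],[5,0,0,-0.05,0],[6,0,0,-0.05,0],[6.5,0,0,-0.05,0],[6.5,0,0,-0.05,0],[6.5,0,0,-0.05,0]]]}}

```text
clock: 11.42
ee_pos: [0.5298, 0.0153, 0.1002]
eef_rot: [-0.0, 0.035, 0.999, -0.0]
ft_force: [-0.4, 0.3, -0.8]
opening: 0.065
grip_force: 0.0
```

{"api": "play_rows", "payload": {"motion": [[[6.5,0,0,-1,0],[6.5,0,0,-3,0],[6.5,0,0,-6,0],[6.5,0,0,-10,0],[6.5,0,0,-15,0],[6.5,0,0,-20,0],[6.5,0,0,-22,0],[6.5,0,0,-22,0],[6.5,0,0,-22,0]]]}}

```text
clock: 12.55
ee_pos: [0.5296, 0.0153, 0.3194]
eef_rot: [-0.001, 0.035, 0.999, 0.0]
ft_force: [0.6, 0.0, 0.1]
opening: 0.0649
grip_force: 0.0
```

Run:
```python
from h import *
c=snap('side','d6'); w=snap('wrist','w6');sc=snap('scene','s6');s=read_state(); print(s['clock'],s['ee_pos'],s['eef_rot'],s['opening'])
b=load('d1')
# ascii-free check: changed pixels vs start around the stem in side view, and tip pixel
im=cv2.imread('pics/d6.png');im0=cv2.imread('pics/d1.png')
for n,P in [('tip',(.5285,.0155,.1165)),('hubtop',(.5285,.0155,.108)),('mat',(.583,-.2545,.015))]:
    u,v=proj(c,P).astype(int); print(n,u,v)
    for r in range(v-8,v+13,2): print(r,im[r,u-14:u+15:2].mean(1).astype(int) if n!='mat' else '')if n=='tip' else None
```

```text
12.7 [0.52915266 0.01542084 0.31852242] [-1.63634390e-03  3.52320365e-02  9.99377812e-01  1.22282207e-04] 0.0650110224494518
tip 258 181
173 [165 214 221 224 226 228 230 233 236 235 233 233 229 225 216]
175 [207 202 198 204 215 219 220 219 220 222 231 233 232 228 221]
177 [224 221 212 205 201 187 173 194 212 222 227 230 230 222 154]
179 [232 229 226 222 221 216 209 204 197 201 213 220 224 215 130]
181 [237 236 234 231 232 230 222 214 208 204 201 198 202 203 172]
183 [236 224 188 169 183 208 174 152 159 200 211 210 204 201 194]
185 [228 169 137 110 167 202 158 113 120 183 199 213 224 221 203]
187 [190 137 142 157 168 181 189 175 178 197 167 195 229 220 216]
189 [157  99 113 164 157 113 135 147 149 129 118 180 223 234 226]
191 [164 103  99 121 149 114 112 114 113 116 152 159 188 230 236]
193 [210 149 127 113 112 132 118 122 122 135 135 132 169 219 236]
hubtop 258 184
mat 283 294
```

The collar is seated: the stem tip shows above the hub at row 184 of the side view. Next is the ball.

{"api": "play_rows", "payload": {"motion": [[[6.5,-3,0,0,0],[6.5,-7,-0.1,0,0],[6.5,-10,-0.1,0,0],[6.5,-10.4,-0.1,0,0],[6.5,-10.4,-0.1,1.5,0],[6.5,-10.4,-0.1,3.5,0],[6.5,-10.4,-0.1,5.5,0],[6.5,-10.4,-0.1,6.6,0],[6.5,-10.4,-0.1,6.8,0],[6.5,-10.4,-0.1,6.8,0]]]}}

```text
clock: 13.95
ee_pos: [0.6334, 0.007, 0.253]
eef_rot: [0.0, 0.035, 0.999, -0.0]
ft_force: [0.2, -0.2, 1.1]
opening: 0.0647
grip_force: 0.0
```

{"api": "play_rows", "payload": {"motion": [[[5,0,0,0,0],[3.5,0,0,0,0],[2.5,0,0,0,0],[2.5,0,0,0,0],[2.5,0,0,0,0]]], "newtons": 40}}

```text
clock: 14.58
ee_pos: [0.6339, 0.0073, 0.2534]
eef_rot: [0.001, 0.035, 0.999, 0.0]
ft_force: [-0.2, 1.8, 5.8]
opening: 0.0315
grip_force: 39.8
```

{"api": "play_rows", "payload": {"motion": [[[2.5,1.8,0,0,0],[2.5,3.6,0,0.2,0],[2.5,5.3,0,0.6,0],[2.5,7.1,0,1.2,0],[2.5,8.7,0,1.9,0],[2.5,10.3,0,2.8,0],[2.5,11.7,0,3.8,0],[2.5,13.1,0,5.0,0],[2.5,13.1,0,5.0,0]]]}}

```text
clock: 15.7
ee_pos: [0.5015, 0.0183, 0.2017]
eef_rot: [-0.001, 0.035, 0.999, 0.002]
ft_force: [-1.4, 5.0, 4.4]
opening: 0.0314
grip_force: 41.8
```

{"api": "play_rows", "payload": {"motion": [[[2.5,1.2,0.2,1.3,0],[2.5,2.3,0.4,2.7,0],[2.5,3.3,0.4,4.3,0],[2.5,4.1,0.4,5.9,0],[2.5,4.7,0.4,7.6,0],[2.5,5.1,0.4,9.3,0],[2.5,5.4,0.4,11.1,0],[2.5,5.5,0.4,12.0,0],[2.5,5.5,0.4,12.5,0],[2.5,5.5,0.4,12.5,0]]]}}

```text
clock: 16.95
ee_pos: [0.4483, 0.023, 0.0821]
eef_rot: [0.001, 0.035, 0.999, -0.002]
ft_force: [-9.5, -0.6, 23.2]
opening: 0.0314
grip_force: 44.0
```

{"api": "play_rows", "payload": {"motion": [[[2.5,0,0,-0.3,0],[2.5,0,0,-0.3,0],[2.5,0,0,-0.3,0]]], "newtons": 60}}

```text
clock: 17.32
ee_pos: [0.4483, 0.023, 0.0838]
eef_rot: [0.001, 0.035, 0.999, -0.002]
ft_force: [-7.3, -2.1, 17.4]
opening: 0.0309
grip_force: 58.6
```

Run:
```python
from h import *
c=snap('side','d7'); s=read_state();print(s['ee_pos'],s['ft_force'],s['opening'])
im=cv2.imread('pics/d7.png').mean(2).astype(int)
u,v=proj(c,(.5295,.0155,.1165)).astype(int);print(u,v)
for r in range(v-4,v+32,3): print(r,im[r,u-16:u+17:2])
```

```text
[0.44828989 0.0229705  0.08379931] [-7.22017896 -0.66102344 18.12581306] 0.03048486437949115
259 181
177 [225 223 214 206 201 195 175 178 205 218 225 229 230 228 197 105  78]
180 [235 234 232 230 228 227 224 217 210 199 198 205 212 216 195 101  69]
183 [224 214 201 176 169 178 207 159 154 208 227 217 206 200 199 152  71]
186 [122 105 103  91  79  89 102 104 107 121 152 174 185 198 192 175 142]
189 [110 105 105  76  67  69  73 102 111  97  67  65  67  67  67  70  70]
192 [ 68  73  74  80  85  88  92 101 101  96  86  87  86  81  76  72  73]
195 [92 84 76 74 69 69 89 92 93 82 67 67 68 69 72 73 78]
198 [232 229 229 219 137 100 102 109 109  97  82 105 107 104  89  92  98]
201 [236 236 236 198 143 118 107 110 111 108 136 157 136 223 211 223 237]
204 [145 142 148 113  84 105 109 110 111 108 105  99  88 174 186 180 229]
207 [118 123 119  93  68  74  82  88  87  84  75  73  69 102 119 118 120]
210 [124 122 119  94  68  70  71  72  69  69  71  69  69  97 115 117 119]
```

The push is 18 N, well over the 11 N spring return, so the lever is on its stop. The stem is bare from row 183 to about row 198 of the side view, with the collar below that. Handing in.

```bash
python3 -c "
from plant import *
print(hand_in())"
```

```text
the job is handed in; nothing more can be done
None
```

I put the 14 mm collar on the stem and handed the job in with the gripper holding the lever down at what the forces show is its third-click stop; the hand-in returned no verdict.

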